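# Roll a sprinkle tin up the rack's chute and onto its catch

## Task

In the decorating bench's tin rack one tin of sugar sprinkles still lies at the low end of its sloping chute, below the sprung catch. Nudge it up the chute with a fingertip, staying behind it all the way, until it has rolled over the catch and the catch has snapped up beneath it, then take the hand away so that the tin is left resting against the catch and cannot roll back. Do not lift the tin off the chute, flick it or let it run, do not ram it, and leave the stocked tins and the other things on the bench as they are.

Things in the scene. Friction and masses are not known exactly. Their poses are not given: they have to be found in the camera images.
- tin: The tin to roll: closed smooth lacquered can, plain paper band, 68 mm in diameter, 96 mm long, 0.2 to 0.45 kg, lying on its side across its chute, the one without other tins in it. Origin at its centre; y is its long axis, x and z turn as it rolls. It starts on the chute's floor against the low lip, its centre 23 mm up the chute from the lip, free to roll.
- lane_chute: The tin's own chute: grey sheet-metal gutter, floor 266 x 102 mm, sloping 8 degrees. Origin on the floor's surface at the low lip's inner face, midway between the walls; x up the slope along the floor, y across, z square off the floor. Walls 26 mm high, lip 9 mm, end plate (x = 266 mm) 33 mm, all 3 to 5 mm thick. A tin resting on the raised catch has its centre at x = 158 mm, z = 34 mm.
- lane_catch (a joint): Sprung catch in that chute's floor: steel tab 36 mm wide, hinged at x = 122 mm. 0 = standing up (13 mm high, leaning up the slope); grows to about 1 rad as a tin rolling up presses it flush (about 1 N). It springs up by itself behind the tin once the tin's centre is past x = 158 mm, and then stands firm against the tin. Room for two tins above it.
- catch_tip (a point): Middle of the rolled edge of that catch (radius 2.5 mm); when standing 11 mm above the chute's floor at x = 130 mm.
- rack: Wooden stand of the tin rack, fixed to the bench, 300 x 250 mm. Origin on the bench in the middle of the stand; its x is the uphill direction of both chutes, level. The two chutes lie side by side, 60 mm either side of the middle; their low ends are 130 mm from the middle, with the floor 34 mm above the bench there.
- stock_tin1: Tin of the same size in the other chute, already resting on that chute's catch. Origin at its centre, y its long axis. Must stay.
- stock_tin2: Second stocked tin, next to the first, further up the other chute. Origin at its centre, y its long axis. Must stay.
- standing_tin: Tin of the same size standing upright on the bench beside the rack, origin in the middle of its underside. Must stay.
- bowl: Empty glass bowl, 104 mm across, 48 mm high, on the bench beyond the rack's high end. Origin in the middle of its underside. Must stay.
- spool: Ribbon spool lying flat on the bench beside the rack, 68 mm across, 40 mm high. Origin in the middle of its underside. Must stay.
There are look-alikes about, which are no part of the job. What is shaped like the tin but pink, red or yellow is not meant.

How it is judged:
By the outcome, as a careful person would: the job done as asked, in the order asked, and still so for the second after the job is handed in, with the robot touching nothing.
It also fails if it takes over 43 s, if anything falls off the work surface, if the arm or the gripper's body presses on something with over 40 N, if the wrist force passes 120 N, or if a joint passes its speed limit or range.

## Robot

A 6-joint arm with a two-finger parallel gripper is mounted at the origin on the work surface. World frame = base frame: x ahead of the robot, y to its left, z up, the work surface at z = 0. Lengths are in mm, angles in rad, forces in N, time in s.
With the tool pointing down it reaches from about 350 to 975 mm from the base axis. Payload 4.9 kg.
Tool frame: the origin (TCP) lies at the very end of the fingers, on their centre line; the grasp point (between the pads) lies hold_point_z behind it (hold_point_z is the distance from the TCP to the grasp point, in mm); x points along the fingers, z is the direction in which the jaws open and shut, and the axes are right-handed (so a half turn about x gives the same grasp; the last joint's range is limited). The gripper opens to 85 mm and grips with 20 to 120 N. Pads are 22 mm wide; open, the fingers measure 114 mm over their backs; the gripper's body (76 mm by 85 mm) begins 54 mm behind the grasp point. The pads swing forward as they close: fully open they stand 13 mm farther back than shut.
Start: joints at [0.986, 0.053, 1.613, -0, 1.476, -0.119], TCP at [280.698, 558.4, 231.304] pointing down, gripper open.
Joint ranges: [-3.01, 3.01], [-1.01, 2.22], [0.06, 2.58], [-1.02, 4.17], [0.09, 2.62], [-3.14, 3.14]. Speed limits (rad/s): [2.57, 2.57, 3.14, 3.14, 3.14, 3.14].

## Interface

Orientations are given as [roll, pitch, yaw] about the fixed x, y, z axes, in that order (R = Rz(yaw) Ry(pitch) Rx(roll)).
In Python, from rig import * gives the robot as it stands. The module is installed in compiled form; this text tells all that it offers.
- The arm moves only by the tool play_rows, never from a script. Its argument "series" is a list that holds one entry, the list of rows, each a list of 5 numbers: the opening, from -1 (shut) to 1 (fully open), then the shift along the world's x, y, z in cm, then the turn about the world's z in rad. A call has exactly 10 rows; each row shifts and turns the commanded pose from where the row before left it; what a row does not reach is not made up. A row lasts 1/12 s, in which the tool goes at most 41.7 mm and 7.16 degrees, less where a joint would pass 70% of its speed; a pose out of reach is approached as far as the arm can. A call with a gripper value outside its range is refused whole. The fingers move at their own pace and stop on an object; the grip force is fixed at half the most. Time passes only in rows, so rows that do not move let the fingers close, or fill a call up. It gives the time, the measured TCP pose, the force and the opening at its end, in the units of the state.
- sense(): the state, without advancing time (a new reading comes with each control period).
- get_image(name): name is "scene" or "top"; returns the picture (384x512x3 uint8, red, green, blue); there is no depth.
- get_calibration(name): a dict with "fovy" (degrees; the focal length in pixels is half the picture's height over the tangent of half this angle, whatever the lens; pixels are square), "cx", "cy" (the principal point, pixels), "T" (4x4, takes a point from camera to world coordinates). Camera axes: x right, y down, z forward; pixel columns grow to the right and rows downward; lengths in mm; the calibration is good to about 2 mm. A picture is of the moment at which its call begins. get_calibration takes no time and is no camera call.
- close_job(): hands the job in, once; it reports no verdict.
The state is a dict: "t": time; "joint_pos": joint angles; "dq": joint speeds; "joint_efforts": joint torques, N m; "ee_pos": TCP position; "tcp_rot": TCP orientation; "contact_force": force on the tool from outside, world axes, zero at the start; "torque": the same for the moment, N m; "grip_width": finger opening in mm.
Only numpy, scipy, OpenCV 4.12 (cv2) and the standard library are available. Lean on these libraries where they do the work, as an engineer would, in place of code of your own. Each camera call takes 0.05 s, during which the arm holds its last target.

## Working session

There is one attempt and no reset: what is moved stays moved. The work goes in short steps, Python scripts to look and compute and a tool call to move; the robot and the scene stay as the last step left them, time stands still between calls to the robot, and variables do not carry over. Pictures are saved under pics/ and viewed, and the job is handed in when it is done.

Besides the shell and the picture viewer there is one more tool, called after "Call:" as name(argument=value, ...) on one line, values as JSON. play_rows: Moves the arm, as the interface text tells. Its arguments: {"type":"object","properties":{"series":{"type":"array","items":{"type":"array","items":{"type":"array","items":{"type":"number"}}}}},"required":["series"]}

```bash
mkdir -p pics; python3 - <<'E'
from rig import *
import cv2
s=sense();print(s)
for n in("scene","top"):
    im=get_image(n);cv2.imwrite(f"pics/{n}0.png",im[:,:,::-1]);print(n,get_calibration(n))
E
```

```text
{'t': 0.0, 'joint_pos': array([ 9.86025441e-01,  5.33184125e-02,  1.61428957e+00,  6.35625231e-07,
        1.47601421e+00, -1.19025326e-01]), 'dq': array([ 2.90580187e-03, -5.64445619e-04,  1.10524474e-03, -7.06918710e-04,
       -7.03107542e-05,  1.35614784e-03]), 'joint_efforts': array([-2.02493924e-03, -3.93673217e+01, -3.70185471e+01, -2.76090259e-04,
        7.16859824e-03, -3.36882010e-05]), 'ee_pos': array([280.34695192, 557.89786552, 230.08950675]), 'tcp_rot': array([ 3.02225561,  1.56876679, -2.15587899]), 'contact_force': array([-0.80877554,  0.3410158 ,  0.20768194]), 'torque': array([-0.02923311,  0.00832416, -0.00144963]), 'grip_width': 85.30933354156474}
scene {'fovy': 50.45019094433563, 'cx': 260.5601053130338, 'cy': 192.91381282777513, 'T': array([[-2.79966976e-01,  7.82184416e-01, -5.56602220e-01,
         1.10739338e+03],
       [ 9.60004882e-01,  2.26282997e-01, -1.64883694e-01,
         9.14746680e+01],
       [-3.01983704e-03, -5.80502837e-01, -8.14252624e-01,
         8.10552778e+02],
       [ 0.00000000e+00,  0.00000000e+00,  0.00000000e+00,
         1.00000000e+00]])}
top {'fovy': 53.84832327217441, 'cx': 263.31166254709416, 'cy': 197.7028757719914, 'T': array([[-2.43859698e-02, -9.87167416e-01,  1.57815773e-01,
         4.36208385e+02],
       [-9.99685333e-01,  2.31514653e-02, -9.65634900e-03,
        -4.66481076e+01],
       [ 5.87876670e-03, -1.58001593e-01, -9.87421357e-01,
         1.11118130e+03],
       [ 0.00000000e+00,  0.00000000e+00,  0.00000000e+00,
         1.00000000e+00]])}
```

View pics/scene0.png

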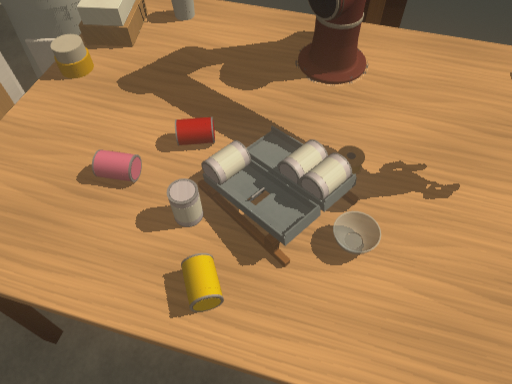

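View pics/top0.png

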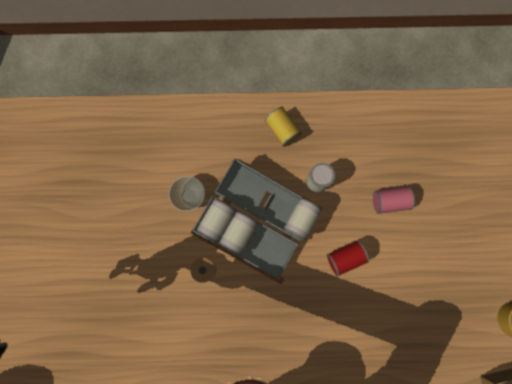

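In the top view, the lone cream tin is at (302,218) in its own chute, with the catch at (266,200). In the scene view it is at (228,162). The cream stock tins at (213,217) and (237,232) are in the other chute. The standing tin is at (321,177), the bowl at (187,193) and the spool at about (203,270). The red, pink and yellow cans are decoys. I'll confirm this in an enlarged crop.

```bash
python3 - <<'E'
import cv2
a=cv2.imread("pics/top0.png")[145:295,180:345];cv2.imwrite("pics/topc.png",cv2.resize(a,None,fx=4,fy=4,interpolation=cv2.INTER_CUBIC)[:600])
a=cv2.imread("pics/scene0.png")[115:265,160:360];cv2.imwrite("pics/scenec.png",cv2.resize(a,None,fx=4,fy=4,interpolation=cv2.INTER_CUBIC))
E
```

```text
(no output)
```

View pics/topc.png

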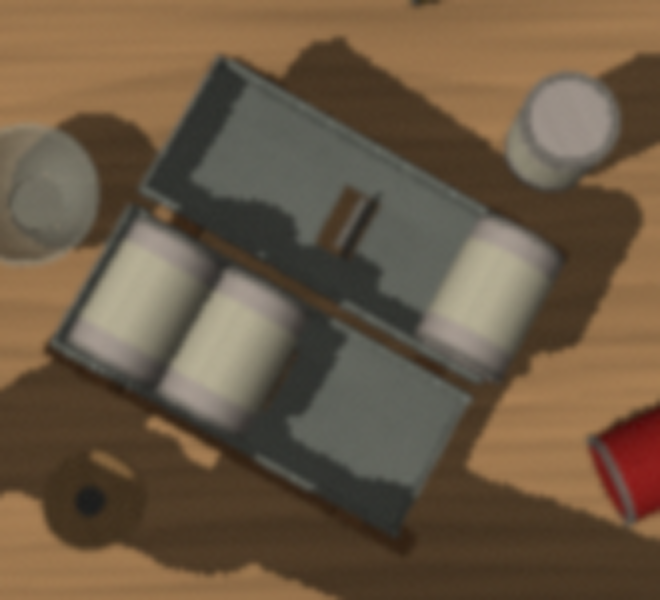

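View pics/scenec.png

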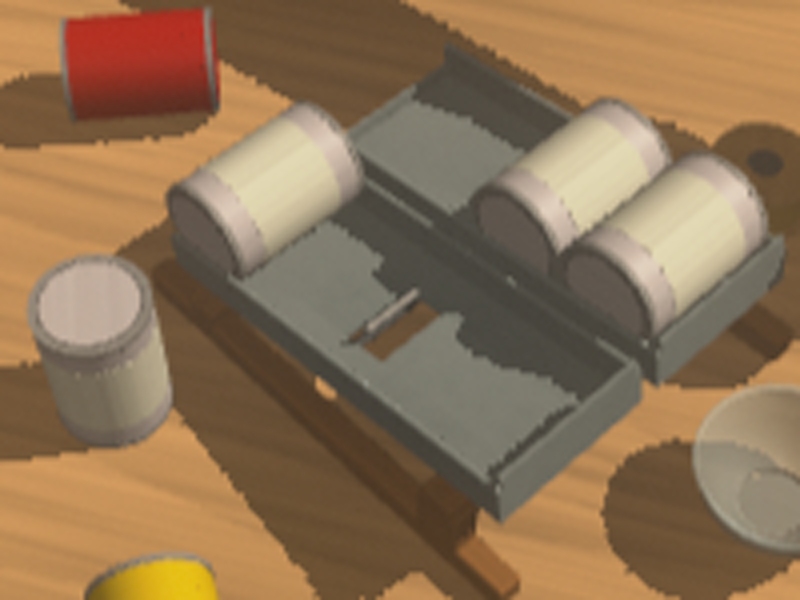

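```bash
cat >h.py <<'E'
import numpy as np
from rig import *
def ray(n,u,v):
    c=get_calibration(n);f=192/np.tan(np.radians(c["fovy"])/2);T=c["T"]
    d=T[:3,:3]@np.array([(u-c["cx"])/f,(v-c["cy"])/f,1]);return T[:3,3],d/np.linalg.norm(d)
def plane(n,u,v,z):
    o,d=ray(n,u,v);return o+d*(z-o[2])/d[2]
def tri(a,b):
    o1,d1=ray("scene",*a);o2,d2=ray("top",*b)
    A=np.array([d1,-d2]).T;s=np.linalg.lstsq(A,o2-o1,rcond=None)[0];p,q=o1+s[0]*d1,o2+s[1]*d2
    return (p+q)/2,np.linalg.norm(p-q)
E
python3 - <<'E'
from h import *
np.set_printoptions(precision=1,suppress=True)
t=lambda u,v:(180+u/4-.4,145+v/4-.4)
s=lambda u,v:(160+u/4-.4,115+v/4-.4)
for nm,a,b,z in [("endout",(500,487),(221,57),103),("endin",(640,370),(143,190),103),("catchA",(417,292),(378,197),63),("catchB",(350,342),(345,255),63),("lowinner",None,(485,382),60),("lowout",None,(563,252),60)]:
    print(nm,plane("top",*t(*b),z), (plane("scene",*s(*a),z),*tri(s(*a),t(*b))) if a else "")
# other chute corners
for nm,b,z in [("o_highin",(133,205),103),("o_highout",(50,347),103),("o_lowin",(470,398),60),("o_lowout",(400,535),60)]: print(nm,plane("top",*t(*b),z))
# tin: centre of silhouettes
print("tin top",plane("top",*t(492,297),75), "scene",plane("scene",*s(265,190),75))
print("standing top",plane("top",*t(572,118),96),"spool",plane("top",*t(92,500),40),"bowl",plane("top",*t(40,195),24))
print("red",plane("top",348,258,35))
E
```

```text
endout [707.1  19.  103. ] (array([712. ,  23.5, 103. ]), array([708.6,  21.1,  96.3]), np.float64(3.576449777594433))
endin [615.7  72.8 103. ] (array([624.4,  76.3, 103. ]), array([617.5,  75.1,  92.5]), np.float64(2.0042606561004126))
catchA [614.  -87.5  63. ] (array([580.1, -56.9,  63. ]), array([605.1, -68.5,  95.2]), np.float64(36.13651297839884))
catchB [573.4 -63.3  63. ] (array([623.6, -83.2,  63. ]), array([585. , -79.8,   9.3]), np.float64(32.64644383281233))
lowinner [ 483.  -157.9   60. ] 
lowout [ 572.3 -216.3   60. ] 
o_highin [605.6  79.6 103. ]
o_highout [511.2 135.1 103. ]
o_lowin [ 472.2 -147.1   60. ]
o_lowout [380.8 -95.9  60. ]
tin top [ 540.3 -163.5   75. ] scene [ 542.1 -160.4   75. ]
standing top [ 660.3 -221.1   96. ] spool [408.9 116.7  40. ] bowl [627.8 157.2  24. ]
red [ 430.8 -291.3   35. ]
```

The crop confirms it: the cream tin is the only one in the empty chute, below the catch. Uphill is at about 60° in world yaw, and the centre line is at v≈-550. I'll shut the fingers and travel high to a point behind the tin, turning the jaws across the chute.

Call:
play_rows(series=[[[-1,0.76,-2.6,0,-0.0543],[-1,0.76,-2.6,0,-0.0543],[-1,0.76,-2.6,0,-0.0543],[-1,0.76,-2.6,0,-0.0543],[-1,0.76,-2.6,0,-0.0543],[-1,0.76,-2.6,0,-0.0543],[-1,0.76,-2.6,0,-0.0543],[-1,0.76,-2.6,0,-0.0543],[-1,0.76,-2.6,0,-0.0543],[-1,0.76,-2.6,0,-0.0543]]])

```text
t: 0.93
ee_pos: [356.6, 297.0, 230.8]
tcp_rot: [-3.105, 1.57, -2.546]
contact_force: [0.5, -0.5, 0.3]
grip_width: -0.1
```

Call:
play_rows(series=[[[-1,0.76,-2.6,0,-0.0543],[-1,0.76,-2.6,0,-0.0543],[-1,0.76,-2.6,0,-0.0543],[-1,0.76,-2.6,0,-0.0543],[-1,0.76,-2.6,0,-0.0543],[-1,0.76,-2.6,0,-0.0543],[-1,0.76,-2.6,0,-0.0543],[-1,0.76,-2.6,0,-0.0543],[-1,0.76,-2.6,0,-0.0543],[-1,0.76,-2.6,0,-0.0543]]])

```text
t: 1.77
ee_pos: [432.6, 37.1, 230.9]
tcp_rot: [2.9, 1.57, 2.916]
contact_force: [0.1, 0.7, 0.3]
grip_width: -0.0
```

Call:
play_rows(series=[[[-1,0.76,-2.6,0,-0.0543],[-1,0.76,-2.6,0,-0.0543],[-1,0.76,-2.6,0,-0.0543],[-1,0.76,-2.6,0,-0.0543],[-1,0.76,-2.6,0,-0.0543],[-1,0.76,-2.6,0,-0.0543],[-1,0.76,-2.6,0,-0.0543],[-1,0.76,-2.6,0,-0.0543],[-1,0.76,-2.6,0,-0.0543],[-1,0.76,-2.6,0,-0.0543]]])

```text
t: 2.6
ee_pos: [508.6, -222.8, 230.6]
tcp_rot: [3.047, 1.57, 2.52]
contact_force: [0.6, 0.2, 0.7]
grip_width: -0.1
```

Call:
play_rows(series=[[[-1,0,0,-2,0],[-1,0,0,-2,0],[-1,0,0,-2,0],[-1,0,0,-2,0],[-1,0,0,-2,0],[-1,0,0,-2,0],[-1,0,0,-1.5,0],[-1,0,0,-1.5,0],[-1,0,0,-1.2,0],[-1,0,0,0,0]]])

```text
t: 3.43
ee_pos: [506.5, -220.3, 65.8]
tcp_rot: [3.123, 1.565, 2.599]
contact_force: [-0.0, -0.1, -0.1]
grip_width: 0.2
```

```bash
cat > look.py <<'E'
import sys,cv2
from h import *
s=sense();p=s["ee_pos"];print("t",s["t"],"p",p,"u",p[0]*.5+p[1]*.866,"v",-.866*p[0]+.5*p[1],s["contact_force"])
k=sys.argv[1]
a=get_image("scene")[60:260,150:400,::-1];b=get_image("top")[120:320,170:370,::-1]
a=cv2.resize(a,None,fx=3,fy=3,interpolation=cv2.INTER_CUBIC);b=cv2.resize(b,None,fx=3,fy=3,interpolation=cv2.INTER_CUBIC)
cv2.imwrite(f"pics/s{k}.png",a);cv2.imwrite(f"pics/t{k}.png",b)
E
python3 look.py 1
```

```text
t 3.4333 p [ 506.52079484 -220.32031897   65.792503  ] u 62.46300119492409 v -548.8071678152188 [-0.04015649 -0.11866896 -0.13524418]
```

View pics/s1.png

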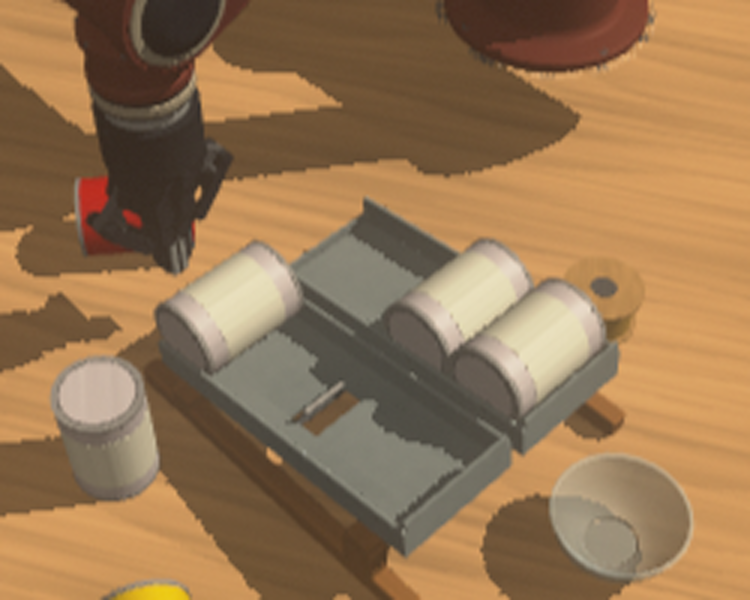

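View pics/t1.png

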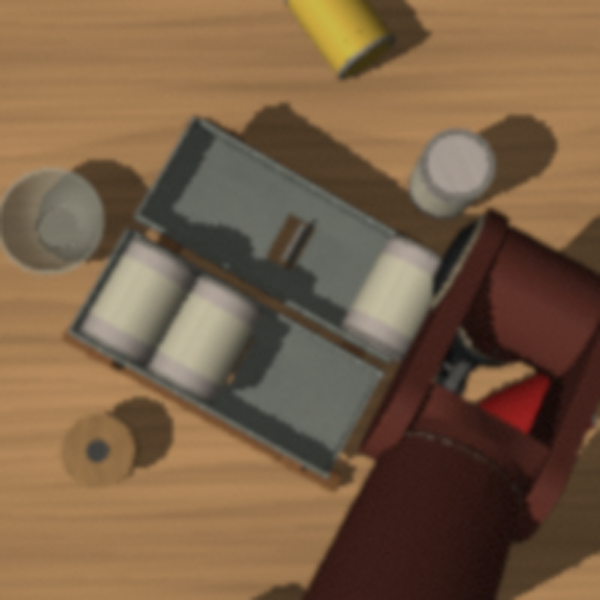

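The top crop shows the tin untouched at about (395,290), with the arm over the low end. In the scene crop the fingertip at (178,265) stands behind the tin's middle. Next I lower to just under the tin's centre height and creep forward.

Call:
play_rows(series=[[[-1,0,0,-0.4,0],[-1,0,0,-0.4,0],[-1,0.1,0.17,0,0],[-1,0.1,0.17,0,0],[-1,0.1,0.17,0,0],[-1,0.1,0.17,0,0],[-1,0.1,0.17,0,0],[-1,0,0,0,0],[-1,0,0,0,0],[-1,0,0,0,0]]])

```text
t: 4.37
ee_pos: [513.7, -213.1, 61.3]
tcp_rot: [-0.637, 1.571, -1.161]
contact_force: [-0.4, -0.2, -0.4]
grip_width: 0.0
```

```bash
python3 look.py 2
```

```text
t 4.3667 p [ 513.73190715 -213.08083614   61.34195282] u 72.33794947769772 v -551.4322496594901 [-0.37431979 -0.2140168  -0.42916809]
```

View pics/s2.png

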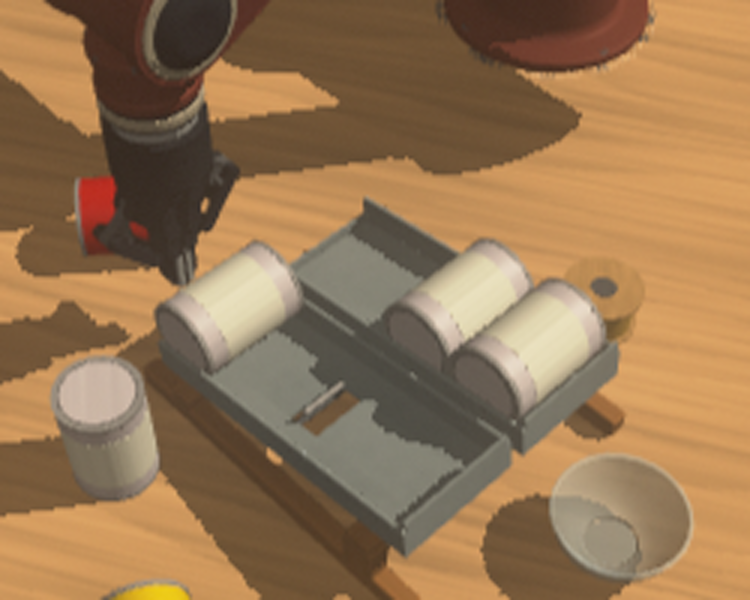

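The tip at (182,280) is lined up with the tin's middle, and there is still no contact. I'll creep on until it touches.

Call:
play_rows(series=[[[-1,0.05,0.087,0,0],[-1,0.05,0.087,0,0],[-1,0.05,0.087,0,0],[-1,0.05,0.087,0,0],[-1,0.05,0.087,0,0],[-1,0.05,0.087,0,0],[-1,0.05,0.087,0,0],[-1,0.05,0.087,0,0],[-1,0.05,0.087,0,0],[-1,0.05,0.087,0,0]]])

```text
t: 5.3
ee_pos: [518.8, -204.3, 61.3]
tcp_rot: [1.091, 1.571, 0.567]
contact_force: [-0.3, -0.7, 0.3]
grip_width: -0.1
```

Call:
play_rows(series=[[[-1,0.05,0.087,0.014,0],[-1,0.05,0.087,0.014,0],[-1,0.05,0.087,0.014,0],[-1,0.05,0.087,0.014,0],[-1,0.05,0.087,0.014,0],[-1,0.05,0.087,0.014,0],[-1,0.05,0.087,0.014,0],[-1,0.05,0.087,0.014,0],[-1,0.05,0.087,0.014,0],[-1,0.05,0.087,0.014,0]]])

```text
t: 6.13
ee_pos: [523.8, -195.7, 62.8]
tcp_rot: [-0.965, 1.571, -1.489]
contact_force: [-1.6, -1.0, 1.1]
grip_width: -0.1
```

```bash
python3 look.py 3
```

```text
t 6.1333 p [ 523.75329995 -195.68239369   62.75990797] u 92.41569704011215 v -551.4115546008987 [-1.63666337 -0.97702173  1.11862642]
```

View pics/s3.png

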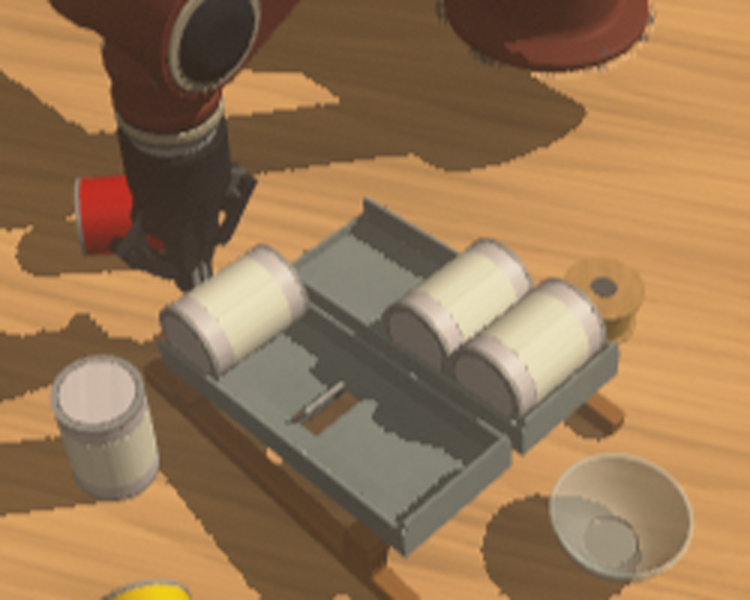

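Contact is made at about 2 N, and the tin has moved a few millimetres. I'll roll it up gently along the slope.

Call:
play_rows(series=[[[-1,0.075,0.13,0.021,0],[-1,0.075,0.13,0.021,0],[-1,0.075,0.13,0.021,0],[-1,0.075,0.13,0.021,0],[-1,0.075,0.13,0.021,0],[-1,0.075,0.13,0.021,0],[-1,0.075,0.13,0.021,0],[-1,0.075,0.13,0.021,0],[-1,0.075,0.13,0.021,0],[-1,0.075,0.13,0.021,0]]])

```text
t: 7.07
ee_pos: [531.3, -182.6, 64.8]
tcp_rot: [-2.516, 1.571, -3.04]
contact_force: [-1.2, -1.0, 1.0]
grip_width: -0.3
```

Call:
play_rows(series=[[[-1,0.075,0.13,0.021,0],[-1,0.075,0.13,0.021,0],[-1,0.075,0.13,0.021,0],[-1,0.075,0.13,0.021,0],[-1,0.075,0.13,0.021,0],[-1,0.075,0.13,0.021,0],[-1,0.075,0.13,0.021,0],[-1,0.075,0.13,0.021,0],[-1,0.075,0.13,0.021,0],[-1,0.075,0.13,0.021,0]]])

```text
t: 7.9
ee_pos: [538.8, -169.6, 66.9]
tcp_rot: [-2.931, 1.571, 2.829]
contact_force: [-0.2, -1.6, -0.1]
grip_width: -0.3
```

Call:
play_rows(series=[[[-1,0.075,0.13,0.021,0],[-1,0.075,0.13,0.021,0],[-1,0.075,0.13,0.021,0],[-1,0.075,0.13,0.021,0],[-1,0.075,0.13,0.021,0],[-1,0.075,0.13,0.021,0],[-1,0.075,0.13,0.021,0],[-1,0.075,0.13,0.021,0],[-1,0.075,0.13,0.021,0],[-1,0.075,0.13,0.021,0]]])

```text
t: 8.73
ee_pos: [546.3, -156.6, 69.1]
tcp_rot: [0.401, 1.571, -0.123]
contact_force: [-1.2, -1.9, 1.1]
grip_width: 0.1
```

```bash
python3 look.py 4
```

```text
t 8.7333 p [ 546.28521751 -156.56946162   69.05768418] u 137.5534549880046 v -551.3677291761279 [-1.17097333 -1.93005584  1.05577355]
```

View pics/s4.png

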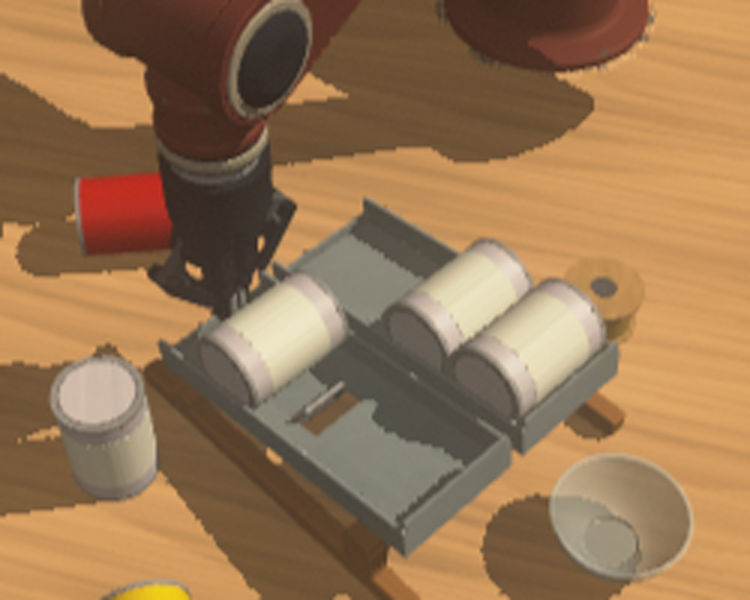

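View pics/t4.png

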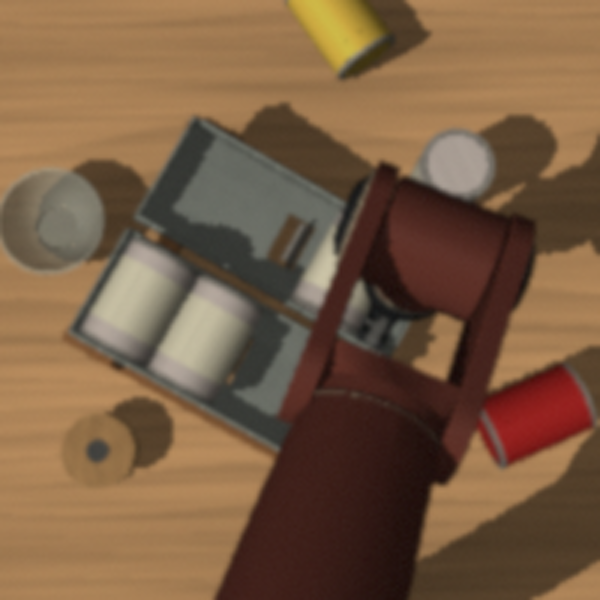

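The tin rolls squarely up the chute with the finger behind it (scene tin at (272,338), catch at (318,402)), and the force is about 2.5 N. I'll continue, slowing down at the catch.

Call:
play_rows(series=[[[-1,0.075,0.13,0.021,0],[-1,0.075,0.13,0.021,0],[-1,0.075,0.13,0.021,0],[-1,0.075,0.13,0.021,0],[-1,0.075,0.13,0.021,0],[-1,0.075,0.13,0.021,0],[-1,0.075,0.13,0.021,0],[-1,0.075,0.13,0.021,0],[-1,0.075,0.13,0.021,0],[-1,0.075,0.13,0.021,0]]])

```text
t: 9.67
ee_pos: [553.8, -143.6, 71.1]
tcp_rot: [2.71, 1.571, 2.186]
contact_force: [-0.8, -1.1, 0.4]
grip_width: 0.2
```

Call:
play_rows(series=[[[-1,0.06,0.104,0.017,0],[-1,0.06,0.104,0.017,0],[-1,0.06,0.104,0.017,0],[-1,0.06,0.104,0.017,0],[-1,0.06,0.104,0.017,0],[-1,0.06,0.104,0.017,0],[-1,0.06,0.104,0.017,0],[-1,0.06,0.104,0.017,0],[-1,0.06,0.104,0.017,0],[-1,0.06,0.104,0.017,0]]])

```text
t: 10.5
ee_pos: [559.7, -133.3, 72.8]
tcp_rot: [-1.642, 1.57, -2.166]
contact_force: [-2.9, -3.2, 2.7]
grip_width: 0.1
```

Call:
play_rows(series=[[[-1,0.05,0.087,0.014,0],[-1,0.05,0.087,0.014,0],[-1,0.05,0.087,0.014,0],[-1,0.05,0.087,0.014,0],[-1,0.05,0.087,0.014,0],[-1,0.05,0.087,0.014,0],[-1,0.05,0.087,0.014,0],[-1,0.05,0.087,0.014,0],[-1,0.05,0.087,0.014,0],[-1,0.05,0.087,0.014,0]]])

```text
t: 11.33
ee_pos: [564.7, -124.5, 74.2]
tcp_rot: [-2.895, 1.571, 2.864]
contact_force: [-1.0, -3.1, 2.9]
grip_width: 0.2
```

Call:
play_rows(series=[[[-1,0.05,0.087,0.014,0],[-1,0.05,0.087,0.014,0],[-1,0.05,0.087,0.014,0],[-1,0.05,0.087,0.014,0],[-1,0.05,0.087,0.014,0],[-1,0.05,0.087,0.014,0],[-1,0.05,0.087,0.014,0],[-1,0.05,0.087,0.014,0],[-1,0.05,0.087,0.014,0],[-1,0.05,0.087,0.014,0]]])

```text
t: 12.17
ee_pos: [569.7, -115.7, 75.6]
tcp_rot: [2.3, 1.571, 1.776]
contact_force: [-2.0, -2.3, 1.7]
grip_width: 0.0
```

```bash
python3 look.py 5
```

```text
t 12.1667 p [ 569.74965243 -115.74905786   75.57906763] u 184.6361421094868 v -551.2777279375841 [-1.97332217 -2.32812838  1.70181917]
```

View pics/s5.png

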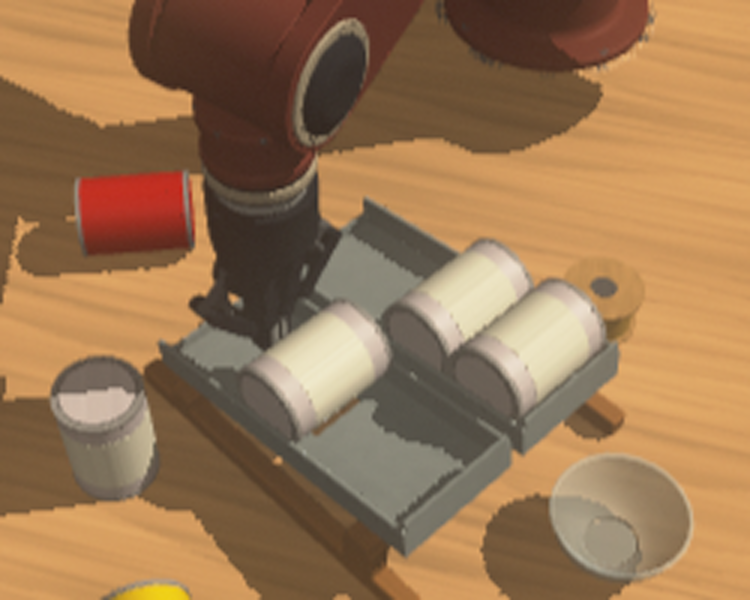

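View pics/t5.png

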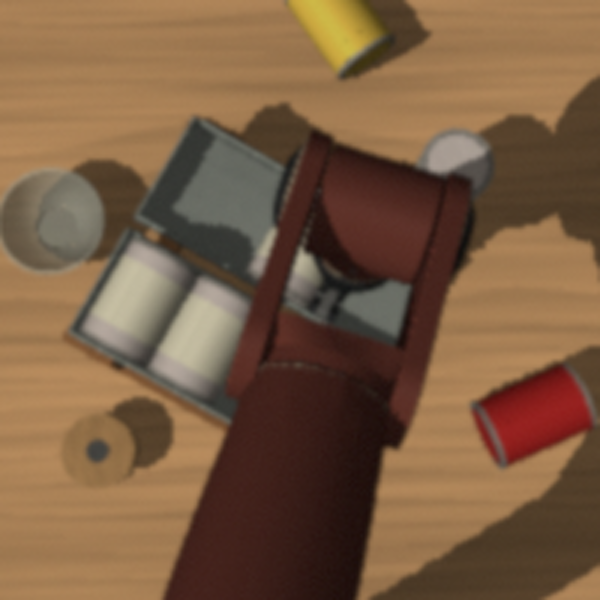

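The tin is on the catch, still square, with the force under 5 N. I'm continuing at 12 mm/s.

Call:
play_rows(series=[[[-1,0.05,0.087,0.014,0],[-1,0.05,0.087,0.014,0],[-1,0.05,0.087,0.014,0],[-1,0.05,0.087,0.014,0],[-1,0.05,0.087,0.014,0],[-1,0.05,0.087,0.014,0],[-1,0.05,0.087,0.014,0],[-1,0.05,0.087,0.014,0],[-1,0.05,0.087,0.014,0],[-1,0.05,0.087,0.014,0]]])

```text
t: 13.1
ee_pos: [574.7, -107.0, 77.0]
tcp_rot: [2.357, 1.571, 1.833]
contact_force: [-0.5, -3.1, 1.4]
grip_width: 0.5
```

Call:
play_rows(series=[[[-1,0.05,0.087,0.014,0],[-1,0.05,0.087,0.014,0],[-1,0.05,0.087,0.014,0],[-1,0.05,0.087,0.014,0],[-1,0.05,0.087,0.014,0],[-1,0.05,0.087,0.014,0],[-1,0.05,0.087,0.014,0],[-1,0.05,0.087,0.014,0],[-1,0.05,0.087,0.014,0],[-1,0.05,0.087,0.014,0]]])

```text
t: 13.93
ee_pos: [579.8, -98.3, 78.4]
tcp_rot: [1.99, 1.571, 1.466]
contact_force: [-0.2, -0.6, 0.6]
grip_width: -0.1
```

Call:
play_rows(series=[[[-1,0.05,0.087,0.014,0],[-1,0.05,0.087,0.014,0],[-1,0.05,0.087,0.014,0],[-1,0.05,0.087,0.014,0],[-1,0.05,0.087,0.014,0],[-1,0.05,0.087,0.014,0],[-1,0.05,0.087,0.014,0],[-1,0.05,0.087,0.014,0],[-1,0.05,0.087,0.014,0],[-1,0.05,0.087,0.014,0]]])

```text
t: 14.77
ee_pos: [584.8, -89.7, 79.8]
tcp_rot: [1.931, 1.571, 1.407]
contact_force: [0.0, -0.1, -0.5]
grip_width: -0.1
```

Call:
play_rows(series=[[[-1,0.05,0.087,0.014,0],[-1,0.05,0.087,0.014,0],[-1,0.05,0.087,0.014,0],[-1,0.05,0.087,0.014,0],[-1,0.05,0.087,0.014,0],[-1,0.05,0.087,0.014,0],[-1,0.05,0.087,0.014,0],[-1,0.05,0.087,0.014,0],[-1,0.05,0.087,0.014,0],[-1,0.05,0.087,0.014,0]]])

```text
t: 15.6
ee_pos: [589.8, -81.2, 81.4]
tcp_rot: [-0.641, 1.57, -1.165]
contact_force: [-0.4, -1.8, 0.9]
grip_width: 0.3
```

```bash
python3 look.py 6
```

```text
t 15.6 p [589.82025558 -81.23133905  81.37451558] u 224.56378816812457 v -551.400010854336 [-0.41658608 -1.79900488  0.92574658]
```

View pics/s6.png

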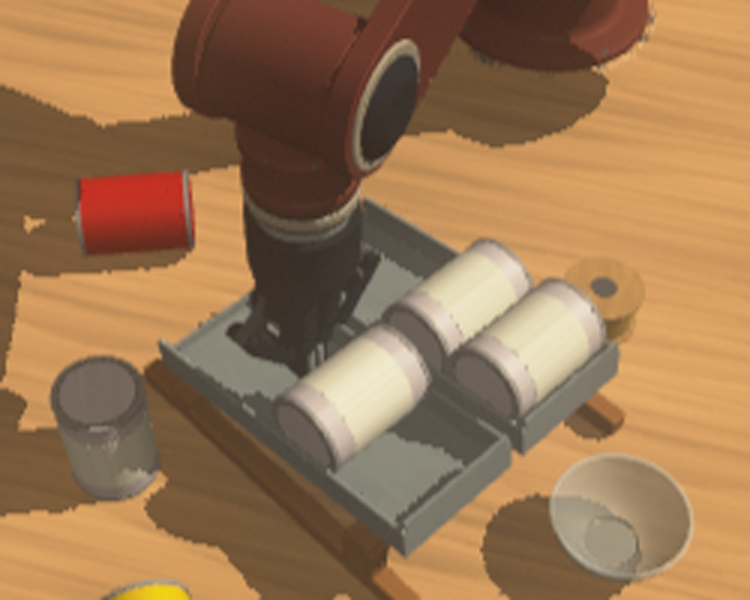

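View pics/t6.png

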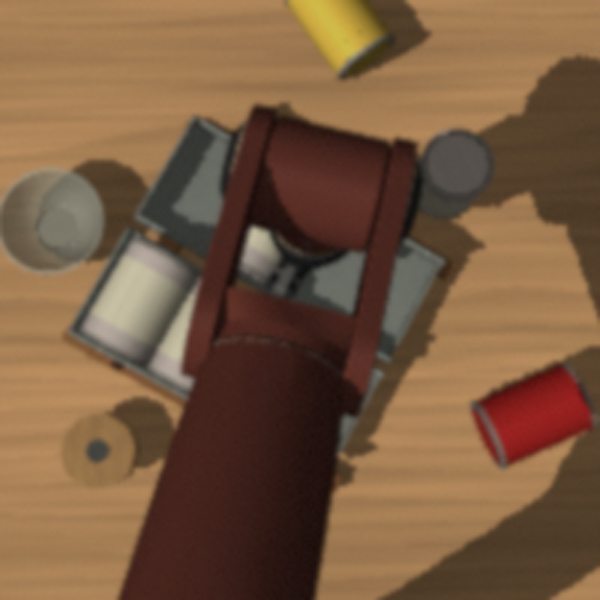

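```bash
python3 - <<'E'
from h import *
u=np.array([.5,.866,0]);v=np.array([-.866,.5,0])
# full silhouettes: extreme points in s6 (crop/3 + offset)
for n,q in {"lane apex-ish face ctr":(308,432),"stock1 face ctr":(416,340),"lane silh ctr":(353,396),"stock1 silh ctr":(458,304)}.items():
    P=plane("scene",150+q[0]/3,60+q[1]/3,90);print(n,P.round(1),(P@u).round(1),(P@v).round(1))
E
```

```text
lane apex-ish face ctr [647.4 -62.5  90. ] 269.6 -591.8
stock1 face ctr [545.4  -8.9  90. ] 265.0 -476.8
lane silh ctr [608.2 -40.3  90. ] 269.2 -546.8
stock1 silh ctr [502.4  13.5  90. ] 262.9 -428.3
```

The tin sits about 5 mm further up than stock_tin1 rests on its own catch, so it is past the catch. I'll add 3 mm of margin, then back off slowly so that if the catch hasn't engaged, the tin only follows the finger.

Call:
play_rows(series=[[[-1,0.05,0.087,0.014,0],[-1,0.05,0.087,0.014,0],[-1,0.05,0.087,0.014,0],[-1,0,0,0,0],[-1,0,0,0,0],[-1,0,0,0,0],[-1,-0.025,-0.043,-0.007,0],[-1,-0.025,-0.043,-0.007,0],[-1,-0.025,-0.043,-0.007,0],[-1,-0.025,-0.043,-0.007,0]]])

```text
t: 16.53
ee_pos: [590.0, -80.1, 81.2]
tcp_rot: [2.881, 1.57, 2.357]
contact_force: [0.2, 0.5, -0.7]
grip_width: -0.2
```

Call:
play_rows(series=[[[-1,-0.025,-0.043,-0.007,0],[-1,-0.025,-0.043,-0.007,0],[-1,-0.025,-0.043,-0.007,0],[-1,-0.025,-0.043,-0.007,0],[-1,-0.025,-0.043,-0.007,0],[-1,-0.025,-0.043,-0.007,0],[-1,-0.025,-0.043,-0.007,0],[-1,-0.025,-0.043,-0.007,0],[-1,-0.025,-0.043,-0.007,0],[-1,-0.025,-0.043,-0.007,0]]])

```text
t: 17.37
ee_pos: [587.7, -84.6, 80.6]
tcp_rot: [1.413, 1.571, 0.889]
contact_force: [-0.3, -0.2, -0.1]
grip_width: 0.0
```

Call:
play_rows(series=[[[-1,-0.05,-0.087,-0.01,0],[-1,-0.05,-0.087,-0.01,0],[-1,-0.05,-0.087,-0.01,0],[-1,-0.05,-0.087,-0.01,0],[-1,-0.05,-0.087,-0.01,0],[-1,-0.05,-0.087,-0.01,0],[-1,-0.05,-0.087,-0.01,0],[-1,-0.05,-0.087,-0.01,0],[-1,-0.05,-0.087,-0.01,0],[-1,-0.05,-0.087,-0.01,0]]])

```text
t: 18.2
ee_pos: [582.7, -93.3, 79.6]
tcp_rot: [0.881, 1.571, 0.357]
contact_force: [0.8, 0.5, 0.4]
grip_width: 0.3
```

```bash
python3 look.py 7
```

```text
t 18.2 p [582.65892302 -93.29019739  79.64184128] u 210.54015057128362 v -551.2277260265599 [0.80597413 0.47661256 0.41125623]
```

View pics/s7.png

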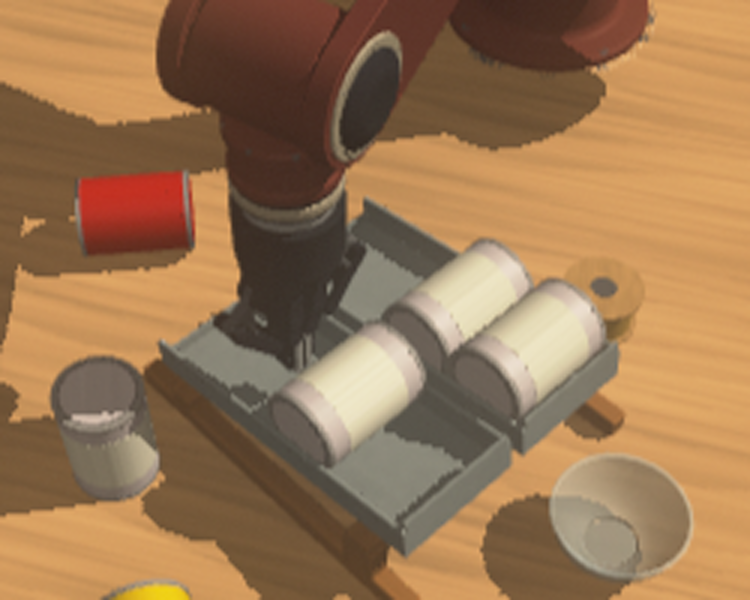

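View pics/t7.png

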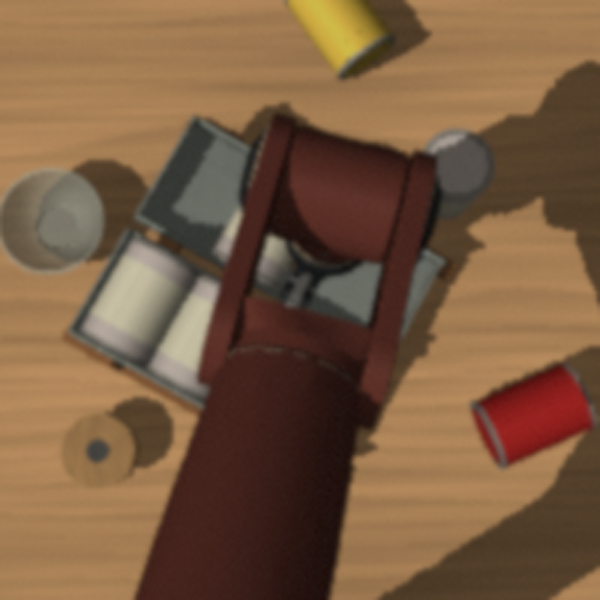

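The finger backed off about 17 mm, while the tin settled back only about 3 mm and is now held by the catch. I'll pull away down the chute, rise, and verify.

Call:
play_rows(series=[[[-1,-0.1,-0.17,0.1,0],[-1,-0.2,-0.35,0.2,0],[-1,-0.4,-0.7,0.3,0],[-1,-0.5,-0.87,0.5,0],[-1,-0.5,-0.87,1,0],[-1,-0.5,-0.87,1.5,0],[-1,-0.5,-0.87,2,0],[-1,-0.5,-0.87,2,0],[-1,-0.5,-0.87,2,0],[-1,-0.5,-0.87,2,0]]])

```text
t: 19.13
ee_pos: [540.0, -167.6, 197.8]
tcp_rot: [-0.045, 1.57, -0.57]
contact_force: [-0.1, -0.5, -0.1]
grip_width: -0.0
```

Call:
play_rows(series=[[[-1,-1,-1.73,1.5,0],[-1,-1,-1.73,1.5,0],[-1,-1,-1.73,1,0],[-1,-1,-1.73,0,0],[-1,-1,-1.73,0,0],[-1,-1,-1.73,0,0],[-1,-0.5,-0.87,0,0],[-1,0,0,0,0],[-1,0,0,0,0],[-1,0,0,0,0]]])

```text
t: 19.97
ee_pos: [475.9, -278.4, 235.9]
tcp_rot: [1.1, 1.57, 0.576]
contact_force: [0.7, 0.2, 0.3]
grip_width: 0.1
```

```bash
python3 look.py 8
```

```text
t 19.9667 p [ 475.89693726 -278.36756118  235.89541507] u -3.117839353843948 v -551.3105282554936 [0.70137784 0.21121783 0.30905875]
```

View pics/s8.png

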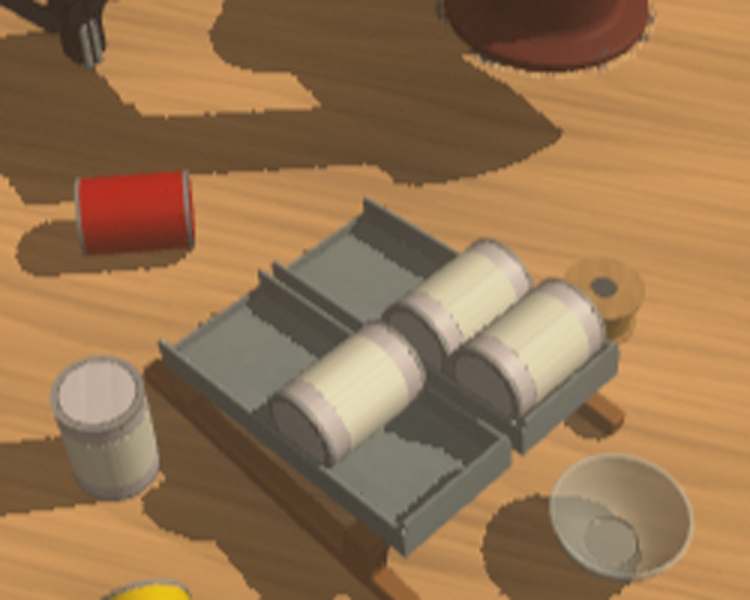

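View pics/t8.png

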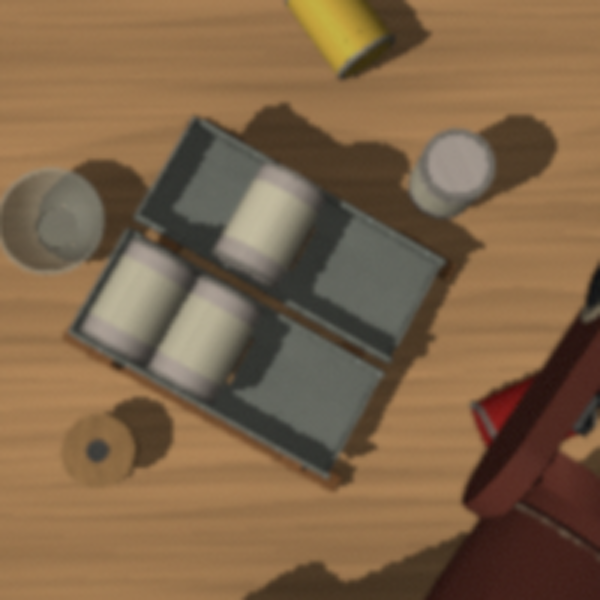

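The tin rests at scene (350,393) and top (268,225), level with stock_tin1 at top (203,336) and in the same place as in the previous picture (s7). The other things are unmoved and the hand is clear. Handing in.

```bash
python3 -c "
from rig import *
print(sense()['contact_force']);print(close_job())"
```

```text
[ 0.81372182 -0.72703568  0.22383683]
the job is handed in; nothing more can be done
None
```

The tin now rests against its catch, and I handed the job in with about 20 s on the robot's clock. I rolled it up the chute from behind with the shut fingertips at 12–18 mm/s, and contact force readings stayed at about 5 N or less. I then backed off slowly.

**Last checks:**
- **Catch:** as the finger withdrew, the tin settled back only about 3 mm and then stayed put, level with the stocked tin on its own catch. The catch itself is hidden under the tin, so that it snapped up is inferred from the tin holding there, not seen directly.
- **Surroundings:** the stocked tins, standing tin, bowl and spool look unmoved in the pictures, and the hand is clear of everything.
- **Measurements:** the two camera views disagreed by up to about 9 mm on the chute's position. I relied on contact and on comparing the tin with the stocked one instead. No check failed.

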